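Lay a book in the scanner frame and scan its cover

ROBOT

A 6-joint arm with a two-finger parallel gripper is mounted at the origin on the work surface. World frame = base frame: x ahead of the robot, y to its left, z up, the work surface at z = 0. Lengths are in m, angles in degrees, forces in N, time in s.
With the tool pointing down it reaches from about 0.4 to 0.825 m from the base axis. Payload 7 kg.
Tool frame: the origin (TCP) lies midway between the tips of the shut fingers; the grasp point (between the pads) lies 19 mm behind it (ctrl.hold_point_z is the distance from the TCP to the grasp point, in m); z points along the fingers, y is the line along which they close (so a half turn about z gives the same grasp; the last joint's range is limited). The gripper opens to 88 mm and grips with 3 to 60 N. Pads are 19 mm wide; open, the fingers measure 130 mm over their backs; the gripper's body (78 mm by 193 mm) begins 47 mm behind the grasp point.
Start: joints at [-59.696, 20.546, 0.682, 0, -70.136, -16.507], TCP at [0.161, -0.656, 0.191] pointing down, gripper open.
Joint ranges: [-176.03, 176.03], [-82.01, 121.73], [-58.28, 71.71], [-173.87, 95.51], [-174.79, -0.11], [-173.66, 173.66]. Speed limits (degrees/s): [136.94, 136.94, 172.46, 180, 180, 180].

INTERFACE

Orientations are given as [roll, pitch, yaw] about the fixed x, y, z axes, in that order (R = Rz(yaw) Ry(pitch) Rx(roll)).
In Python, from plant import ctrl gives the robot as it stands.
- The arm moves only by the tool apply_moves, never from a script. Its argument "deltas" is a list of rows, each an object with "fingers": the finger opening in mm, from 0 to 87.6; "delta_pos": the shift along the tool's x, y, z in mm, a list of three; "angular": the turn, a rotation vector about the tool's x, y, z in degrees, a list of three. A call has 1 to 10 rows; each row is the pose to reach, as a shift and turn from the pose commanded when the call began, along the tool's axes at that moment; what a row does not reach only later rows make up. A row lasts 1/10 s, in which the tool goes at most 50 mm and 8.59 degrees, less where a joint would pass 70% of its speed; a pose out of reach is approached as far as the arm can. A call with a gripper value outside its range is refused whole. The fingers move at their own pace and stop on an object; the grip force is fixed at half the most. Time passes only in rows, so rows that repeat a pose let the fingers close. It gives the time, the measured TCP pose, the force, the opening and the grip force at its end, in the units of the state.
- ctrl.get_obs(): the state, without advancing time (a new reading comes with each control period).
- ctrl.snapshot(name): name is "scene" or "top"; returns the picture (420x560x3 uint8, red, green, blue); there is no depth.
- ctrl.camera_params(name): a dict with "fx", "fy", "cx", "cy" (pixels), "cam_to_world" (4x4, takes a point from camera to world coordinates). Camera axes: x right, y up, looking along -z (the intrinsics and any distortion apply to the point x, -y, -z); pixel columns grow to the right and rows downward; lengths in m; the calibration is good to about 2 mm. A picture is of the moment at which its call begins. camera_params takes no time and is no camera call.
- ctrl.close_job(): hands the job in; it is judged then, once.
The state is a dict: "clock": time; "joint_pos": joint angles; "qvel": joint speeds; "tau": joint torques, N m; "tool_pos": TCP position; "orientation": TCP orientation; "force": force on the tool from outside, world axes, zero at the start; "moment": the same for the moment, N m; "opening": finger opening in m; "gripper_force": force on a finger pad.
Only numpy, scipy, OpenCV 4.12 (cv2) and the standard library are available. Lean on these libraries where they do the work, as an engineer would, in place of code of your own. Each camera call takes 0.05 s, during which the arm holds its last target. There are 200 camera calls.

TASK

With the fingertips, push high on the front cover of the hardback book standing on the scanning mat, so that it tips over and falls flat, front cover up, wholly inside the white frame printed on the mat; do not shove it along upright, hold it or lift it. Then press the scanner's round push button all the way down to scan the cover, and let it come up again. Do not disturb the mug and its coaster, the pen pot or the stapler.

Things in the scene. Friction and masses are not known exactly. Their poses are not given: they have to be found in the camera images.
- mat: flat grey scanning mat fixed on the desk, 260 (its x) x 440 (its y) x 3 mm thick; origin at the centre of its underside, z up. A white rectangular frame is printed in its middle, centred on the origin: inside size 220 mm along x and 300 mm along y, lines 5 mm wide.
- scanner: overhead scanner fixed on the desk at the mat's +y end, 370 mm tall: base 150 x 110 x 22 mm, a column, and a head overhanging the end of the mat, reaching 175 mm along its -y from its origin, 330 to 370 mm high. Origin: centre of the base's underside. Nothing on it is to be operated.
- book: loose hardback book, beige cloth covers, 32 mm thick (x) x 140 wide (y) x 205 tall (z), 0.3 to 0.5 kg. Starts upright on the mat across the frame's -y end line. Origin: centre of its lower end. +x face: front cover, with a blank pale label, facing away from the frame's middle; the spine is at -y. Its top pushed some 35 mm towards -x, it falls over by itself into the frame; pushed low it slides.
- scan_button (a joint): how far the scanner's hand button is pressed, m: 0 up, 0.006 fully down; it springs back. Fully down takes about 5 N.
- scan_button_top (a point): centre of the top of the hand button's round grey cap, 36 mm in diameter, pressed straight down; it stands 18 mm above the desk when up. Its low round black housing (72 mm across) is fixed on the desk beside the mat's -y end (on the side of the mat where the book stands).
- cover_foot_spine (a point): corner of the book's front cover at its lower end (as it stands), spine side
- cover_foot_fore (a point): corner of the book's front cover at its lower end (as it stands), fore-edge side
- cover_head_spine (a point): corner of the book's front cover at its upper end (as it stands), spine side
- cover_head_fore (a point): corner of the book's front cover at its upper end (as it stands), fore-edge side
- coaster: loose round black coaster laced with cane, 112 mm across, 12 mm high, beyond the mat's +x long edge; origin centre of its underside
- mug: loose black mug with a cane-wrapped handle, 84 mm across, 92 mm tall, standing on the coaster; origin centre of its underside, handle to its +y
- pen_pot: loose dark steel pot of pens, 76 mm across, 95 mm tall, pens to 170 mm, beyond the mat's +x long edge; origin centre of its underside
- stapler: loose black stapler, 130 x 34 x 50 mm, beside the mat's +x long edge; origin centre of its underside, long along its x
Things that resemble listed ones, but are neither listed nor needed, are in the scene too. What is shaped like the part that bears scan_button but orange or red is not meant.

How it is judged (in metres and radians):
On the way, in this order (a step that is already met when the one before it is completed fails the run):
1. the book lies flat and still, front cover up, inside the frame (x of cover_foot_spine in the frame of mat between -0.115 and 0.115 m and y of cover_foot_spine in the frame of mat between -0.155 and 0.155 m and x of cover_foot_fore in the frame of mat between -0.115 and 0.115 m and y of cover_foot_fore in the frame of mat between -0.155 and 0.155 m and x of cover_head_spine in the frame of mat between -0.115 and 0.115 m and y of cover_head_spine in the frame of mat between -0.155 and 0.155 m and x of cover_head_fore in the frame of mat between -0.115 and 0.115 m and y of cover_head_fore in the frame of mat between -0.155 and 0.155 m and angle between book's own x axis and vertical below 0.08 rad and height (world z) of book below 0.026 m and linear speed of book below 0.02 m/s and angular speed of book below 0.1 rad/s), for 0.3 s.
2. the scan button is pressed down (value of joint scan_button above 0.0045 m), for 0.05 s.
At the end, for the whole second after the job is handed in: The book lies at rest on the mat with its front cover up (within 4.5 degrees of level) and all four corners of that cover no farther out than the outer edge of the frame's white line; the scan button, pressed after that, is up again (all of step 1 and value of joint scan_button below 0.0015 m); the robot touches nothing.
It fails at once if the book is shoved along upright by over 40 mm (angle between book's own z axis and vertical below 0.2 rad and distance of book from where it was at the start of the episode above 0.04 m).
It fails at once if the fingers hold the book on its way down instead of letting it fall (angle between book's own x axis and vertical between 0.2 and 0.7 rad and contact force between the fingers and book above 2 N).
It fails at once if the book is lifted off the mat (height (world z) of book above 0.045 m or height (world z) of each of cover_foot_spine, cover_foot_fore, cover_head_spine, cover_head_fore above 0.06 m).
It fails at once if the scan button is pressed before the book has been laid down (value of joint scan_button above 0.0045 m and angle between book's own x axis and vertical above 0.3 rad).
It fails at once if the mug, its coaster, the pen pot or the stapler is disturbed (moved over 12 mm or tipped) (distance of any of mug, coaster, pen_pot, stapler from where it was at the start of the episode above 0.012 m or angle between any of mug, coaster, pen_pot, stapler's own z axis and vertical above 0.15 rad).
It also fails if it takes over 38 s, if anything falls off the work surface, if the arm or the gripper's body presses on something with over 40 N, if the wrist force passes 120 N, or if a joint passes its speed limit or range.

## Working session

There is one attempt and no reset: what is moved stays moved. The work goes in short steps, Python scripts to look and compute and a tool call to move; the robot and the scene stay as the last step left them, time stands still between calls to the robot, and variables do not carry over. Pictures are saved under pics/ and viewed, at most 10 in all, crops included, and the job is handed in when it is done.

Besides the shell and the picture viewer there is one more tool, called after "Emit:" by a JSON object that holds its "api" and its "payload". apply_moves: Moves the arm, as the interface text tells. Its arguments: {"type":"object","properties":{"deltas":{"type":"array"}},"required":["deltas"]}

```bash
mkdir -p pics; cat > h.py <<'E'
import numpy as np, cv2
from plant import ctrl
def cam(n):
    p=ctrl.camera_params(n); return p,np.array(p["cam_to_world"])
def ray(n,u,v,z):
    p,T=cam(n); d=np.array([(u-p["cx"])/p["fx"],-(v-p["cy"])/p["fy"],-1.]); d=T[:3,:3]@d; o=T[:3,3]
    return o+d*(z-o[2])/d[2]
def proj(n,X):
    p,T=cam(n); c=T[:3,:3].T@(np.array(X)-T[:3,3]); return p["cx"]+p["fx"]*c[0]/-c[2], p["cy"]-p["fy"]*c[1]/-c[2]
E
python3 - <<'E'
from h import *
for n in("scene","top"):
    im=ctrl.snapshot(n); cv2.imwrite(f"pics/{n}0.png",im[:,:,::-1]); print(ctrl.camera_params(n))
print(ctrl.get_obs())
E
```

```text
{'fx': 522.64679095601, 'fy': 522.64679095601, 'cx': 276.16440896916424, 'cy': 204.97602080576004, 'cam_to_world': array([[ 0.80794208, -0.5116209 ,  0.29235876,  0.94696326],
       [ 0.58915605,  0.71076571, -0.38432703, -0.48703821],
       [-0.01116884,  0.48275891,  0.87568207,  1.2298287 ],
       [ 0.        ,  0.        ,  0.        ,  1.        ]])}
{'fx': 386.294669324471, 'fy': 386.294669324471, 'cx': 272.9486151894691, 'cy': 215.5594068970723, 'cam_to_world': array([[ 0.0084788 ,  0.98561745, -0.168779  ,  0.39973379],
       [-0.99991577,  0.01001545,  0.00825531,  0.01317927],
       [ 0.00982697,  0.16869479,  0.98561935,  1.09172662],
       [ 0.        ,  0.        ,  0.        ,  1.        ]])}
{'clock': 0.1, 'joint_pos': array([-5.96967486e+01,  2.05871839e+01,  6.39667461e-01, -1.86936724e-02,
       -7.01375353e+01, -1.65076717e+01]), 'qvel': array([ 0.03275683, -0.11451593,  0.05472831,  0.07289482, -0.04301399,
       -0.00186371]), 'tau': array([-1.82199481e-03, -5.84165061e+01,  2.93750829e+01,  7.01551750e+00,
        1.01748412e-02, -5.50478660e-05]), 'tool_pos': array([ 0.16082212, -0.65504737,  0.19021998]), 'orientation': array([ 1.79913460e+02, -7.31934714e-03, -1.66210779e+02]), 'force': array([-0.38996891,  0.18848831,  0.18732226]), 'moment': array([ 0.00993526, -0.00152731,  0.00534899]), 'gripper_force': 0.0, 'opening': 0.08779169838546685}
```

View pics/scene0.png

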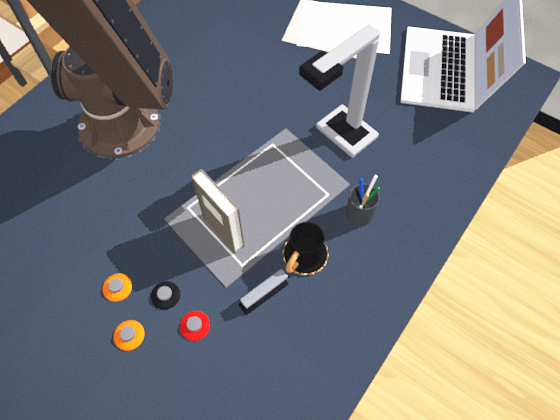

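View pics/top0.png

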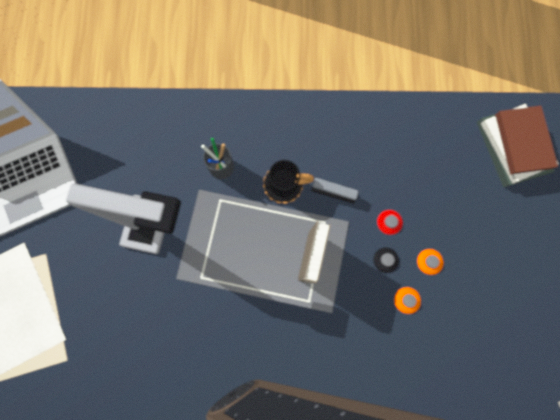

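The scene view shows the book at (220,212), its labelled cover towards the buttons. There are five candidates or look-alikes for the button, four of them coloured: orange (117,287), orange (129,335), red (195,325). The black housing at (165,294), which is (387,260) in the top view, is the one meant. I'll enlarge it along with the book.

```bash
python3 - <<'E'
from h import *
a=cv2.imread("pics/scene0.png"); b=cv2.imread("pics/top0.png")
c1=cv2.resize(a[160:320,100:350],(800,512),interpolation=cv2.INTER_CUBIC)
c2=cv2.resize(b[180:320,170:410],None,fx=800/240,fy=800/240,interpolation=cv2.INTER_CUBIC)
cv2.imwrite("pics/c1.png",c1);cv2.imwrite("pics/c2.png",c2)
# button cap from top & scene: grey blob
for n,im,(u,v) in(("scene",a,(165,294)),("top",b,(387,260))):
    g=cv2.cvtColor(im,cv2.COLOR_BGR2GRAY)[v-9:v+10,u-9:u+10]
    m=(g>90).astype(np.uint8); k,l,s,ce=cv2.connectedComponentsWithStats(m); i=1+s[1:,4].argmax()
    x,y=ce[i]+[u-9,v-9]; print(n,x,y,s[i,4],ray(n,x,y,.018))
E
```

```text
scene 164.0 292.6123595505618 178 [ 0.46442989 -0.31088411  0.018     ]
top 387.151724137931 259.0827586206897 145 [ 0.4643011  -0.31374064  0.018     ]
```

View pics/c1.png

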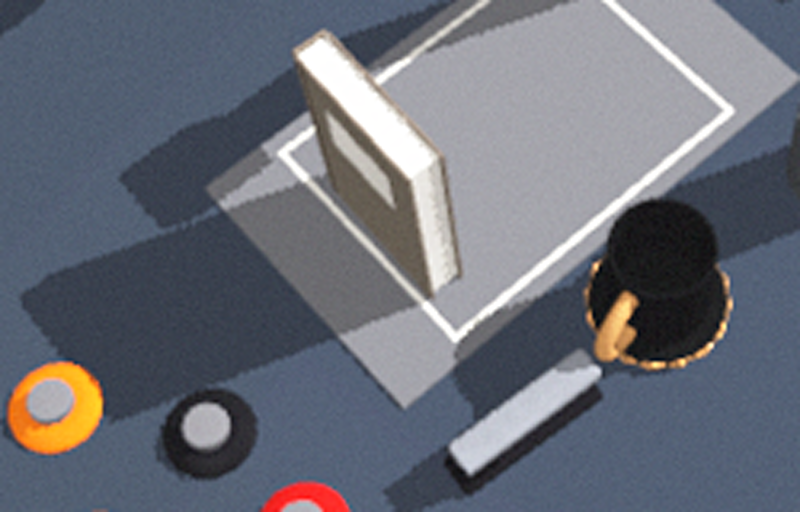

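View pics/c2.png

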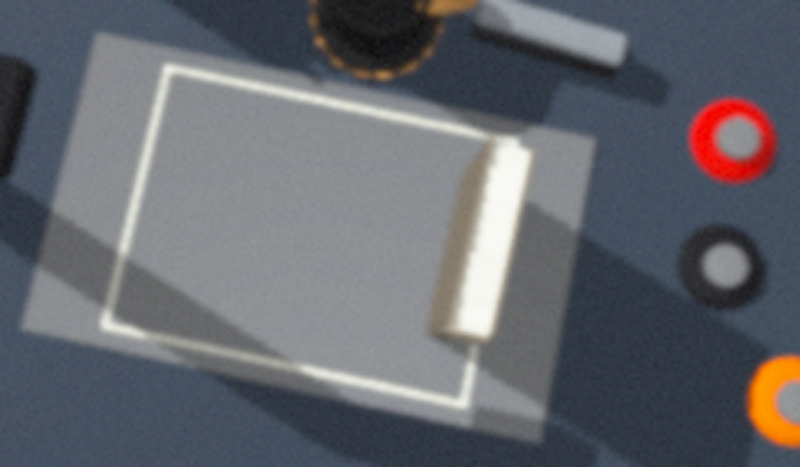

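The black-housed button at (207,425) in the crop fits the description. The others are orange or red. Next I compute the mat and book geometry from the corners in both crops.

```bash
python3 - <<'E'
from h import *
np.set_printoptions(precision=4,suppress=True)
S=lambda x,y,z:ray("scene",100+x/3.2,160+y/3.2,z)
T=lambda x,y,z:ray("top",170+x/3.3333,180+y/3.3333,z)
print("mat corners T",*[T(*p,.003)[:2] for p in((97,32),(22,330),(543,442),(596,138))])
print("mat S",*[S(*p,.003)[:2] for p in((207,188),(404,407),(798,78))])
c=[T(*p,.003)[:2] for p in((165,66),(102,328),(466,408))]
print("frame T",*c); print("frame S",*[S(*p,.003)[:2] for p in((278,152),(457,341),(733,110))])
M=np.array([T(*p,.003)[:2] for p in((97,32),(22,330),(543,442),(596,138))])
fs=[S(*p,.003)[:2] for p in((278,152),(457,341),(733,110))]
o=(M.mean(0)*1+(np.array(c[0])+c[2])/2+(fs[0]+fs[2])/2)/3
print("o est",M.mean(0),(c[0]+c[2])/2,(fs[0]+fs[2])/2)
ey=(c[1]-c[2])/np.linalg.norm(c[1]-c[2]); ex=np.array([ey[1],-ey[0]]); print("ey",ey, "ex",ex,np.degrees(np.arctan2(ex[1],ex[0])))
L=lambda P:np.array([(P[:2]-o)@ex,(P[:2]-o)@ey,P[2]])
for nm,P in (("S top f-L",S(297,50,.208)),("S top bL",S(322,32,.208)),("S top fR",S(411,178,.208)),("S top bR",S(443,156,.208)),("S foot fR",S(434,297,.003)),("S foot bR",S(461,274,.003)),("T top fR",T(531,150,.208)),("T top fL",T(490,341,.208)),("T foot bL",T(432,333,.003)),("button",S(207,425,.018))): print(nm,P,L(P))
for n,f,cr,k in(("S",S,0,0),):pass
print("stapler S",S(455,450,.05),S(600,365,.05))
R=__import__("scipy.spatial.transform",fromlist=["Rotation"]).Rotation
ob=ctrl.get_obs(); print(R.from_euler("xyz",ob["orientation"],degrees=True).as_matrix())
E
```

```text
mat corners T [0.66   0.2179] [0.4049 0.2699] [ 0.3175 -0.1628] [ 0.5714 -0.2128]
mat S [ 0.3222 -0.1548] [ 0.5739 -0.2079] [0.662  0.2204]
frame T [0.6306 0.1581] [0.4071 0.2035] [ 0.3444 -0.0996]
frame S [ 0.3477 -0.0946] [ 0.5736 -0.1408] [0.6343 0.1616]
o est [0.4885 0.028 ] [0.4875 0.0293] [0.491  0.0335]
ey [0.2026 0.9793] ex [ 0.9793 -0.2026] -11.689614689234414
S top f-L [ 0.404  -0.0885  0.208 ] [-0.0592 -0.1335  0.208 ]
S top bL [ 0.4087 -0.0661  0.208 ] [-0.0591 -0.1106  0.208 ]
S top fR [ 0.536  -0.1219  0.208 ] [ 0.0769 -0.1395  0.208 ]
S top bR [ 0.5433 -0.0954  0.208 ] [ 0.0786 -0.112   0.208 ]
S foot fR [ 0.5355 -0.1218  0.003 ] [ 0.0764 -0.1395  0.003 ]
S foot bR [ 0.5407 -0.0933  0.003 ] [ 0.0757 -0.1105  0.003 ]
T top fR [ 0.5302 -0.1249  0.208 ] [ 0.0718 -0.1435  0.208 ]
T top fL [ 0.3993 -0.0949  0.208 ] [-0.0625 -0.1408  0.208 ]
T foot bL [ 0.4053 -0.0716  0.003 ] [-0.0613 -0.1167  0.003 ]
button [ 0.4661 -0.3103  0.018 ] [ 0.0466 -0.3381  0.018 ]
stapler S [ 0.6392 -0.2225  0.05  ] [ 0.6868 -0.1064  0.05  ]
[[-0.9712 -0.2384 -0.0005]
 [-0.2384  0.9712  0.0014]
 [ 0.0001  0.0015 -1.    ]]
```

Emit:
{"api": "apply_moves", "payload": {"deltas": [{"fingers": 50,"delta_pos": [-24,24,0],"angular": [0,0,-4]},{"fingers": 50,"delta_pos": [-52,53,0],"angular": [0,0,-8]},{"fingers": 50,"delta_pos": [-80,81,0],"angular": [0,0,-13]},{"fingers": 50,"delta_pos": [-112,113,0],"angular": [0,0,-18]},{"fingers": 50,"delta_pos": [-144,146,0],"angular": [0,0,-23]},{"fingers": 50,"delta_pos": [-176,178,0],"angular": [0,0,-28]},{"fingers": 50,"delta_pos": [-208,211,0],"angular": [0,0,-33]},{"fingers": 50,"delta_pos": [-236,239,0],"angular": [0,0,-37]},{"fingers": 50,"delta_pos": [-260,263,0],"angular": [0,0,-41]},{"fingers": 50,"delta_pos": [-281,284,0],"angular": [0,0,-44]}]}}

```text
clock: 1.1
tool_pos: [0.3667, -0.311, 0.1911]
orientation: [-180.0, 0.0, -122.0]
force: [1.0, 0.2, -0.5]
opening: 0.0501
gripper_force: 0.0
```

```bash
cat > d.py <<'E'
import sys; from h import *
from scipy.spatial.transform import Rotation as R
np.set_printoptions(precision=4,suppress=True)
o=ctrl.get_obs(); r=R.from_euler("xyz",o["orientation"],degrees=True).as_matrix()
t=np.array(list(map(float,sys.argv[1:4])))
print("clock",o["clock"],"pos",o["tool_pos"],"ori",o["orientation"],"F",o["force"])
print("delta tool mm",1000*r.T@(t-o["tool_pos"]), "yangle",np.degrees(np.arctan2(r[1,1],r[0,1])))
E
python3 d.py 0.454 -0.165 0.182
```

```text
clock 1.1 pos [ 0.3667 -0.311   0.1911] ori [-179.9957    0.0134 -121.9986] F [ 0.9808  0.2369 -0.4892]
delta tool mm [-170.0558    3.2841    9.0965] yangle 148.00140166200418
```

Emit:
{"api": "apply_moves", "payload": {"deltas": [{"fingers": 50,"delta_pos": [-20,0,1],"angular": [0,0,-2]},{"fingers": 50,"delta_pos": [-44,1,3],"angular": [0,0,-5]},{"fingers": 50,"delta_pos": [-70,2,5],"angular": [0,0,-9]},{"fingers": 50,"delta_pos": [-96,3,7],"angular": [0,0,-13]},{"fingers": 50,"delta_pos": [-120,3,8],"angular": [0,0,-16]},{"fingers": 50,"delta_pos": [-140,3,9],"angular": [0,0,-18.4]},{"fingers": 50,"delta_pos": [-155,3,9],"angular": [0,0,-18.4]},{"fingers": 50,"delta_pos": [-165,3,9],"angular": [0,0,-18.4]},{"fingers": 50,"delta_pos": [-170,3,9],"angular": [0,0,-18.4]},{"fingers": 50,"delta_pos": [-170,3,9],"angular": [0,0,-18.4]}]}}

```text
clock: 2.1
tool_pos: [0.4543, -0.1671, 0.182]
orientation: [180.0, -0.0, -103.8]
force: [-0.5, 0.1, -0.7]
opening: 0.05
gripper_force: 0.0
```

```bash
python3 d.py 0.468 -0.107 0.182; python3 -c "
from h import *
a=ctrl.snapshot('scene')[:,:,::-1]
cv2.imwrite('pics/c3.png',cv2.resize(a[100:320,80:380],(780,572)))"
```

```text
clock 2.1 pos [ 0.4543 -0.1671  0.182 ] ori [ 179.9864   -0.0029 -103.8164] F [-0.4642  0.1396 -0.6978]
delta tool mm [-61.6334   0.9985  -0.0232] yangle 166.18356087020123
```

View pics/c3.png

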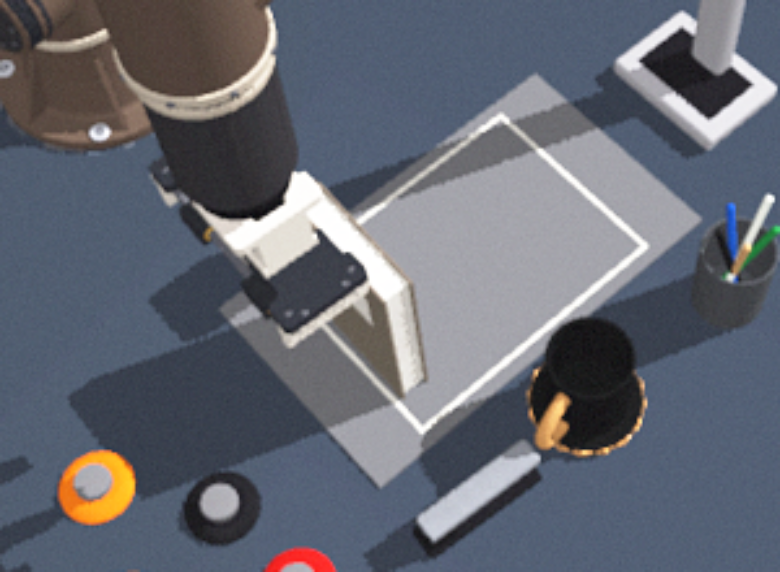

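Gripper is in front of the cover at the crop's (310,290), above the book edge with the body clear. Now push.

Emit:
{"api": "apply_moves", "payload": {"deltas": [{"fingers": 50,"delta_pos": [-10,0,0],"angular": [0,0,0]},{"fingers": 50,"delta_pos": [-22,0,0],"angular": [0,0,0]},{"fingers": 50,"delta_pos": [-32,0,0],"angular": [0,0,0]},{"fingers": 50,"delta_pos": [-39,0,0],"angular": [0,0,0]},{"fingers": 50,"delta_pos": [-44,0,0],"angular": [0,0,0]},{"fingers": 50,"delta_pos": [-49,0,0],"angular": [0,0,0]},{"fingers": 50,"delta_pos": [-54,0,0],"angular": [0,0,0]},{"fingers": 50,"delta_pos": [-59,0,0],"angular": [0,0,0]},{"fingers": 50,"delta_pos": [-64,0,0],"angular": [0,0,0]},{"fingers": 50,"delta_pos": [-69,0,0],"angular": [0,0,0]}]}}

```text
clock: 3.15
tool_pos: [0.4707, -0.0999, 0.182]
orientation: [-180.0, -0.0, -103.8]
force: [0.8, 0.7, -0.4]
opening: 0.0501
gripper_force: 0.0
```

Emit:
{"api": "apply_moves", "payload": {"deltas": [{"fingers": 50,"delta_pos": [-5,0,0],"angular": [0,0,0]},{"fingers": 50,"delta_pos": [-10,0,0],"angular": [0,0,0]},{"fingers": 50,"delta_pos": [-15,0,0],"angular": [0,0,0]},{"fingers": 50,"delta_pos": [-20,0,0],"angular": [0,0,0]},{"fingers": 50,"delta_pos": [-22,0,0],"angular": [0,0,0]},{"fingers": 50,"delta_pos": [-22,0,0],"angular": [0,0,0]},{"fingers": 50,"delta_pos": [-22,0,0],"angular": [0,0,0]},{"fingers": 50,"delta_pos": [-22,0,0],"angular": [0,0,0]}]}}

```text
clock: 3.95
tool_pos: [0.4758, -0.079, 0.182]
orientation: [180.0, -0.0, -103.8]
force: [1.3, 0.1, -0.5]
opening: 0.0504
gripper_force: 0.0
```

```bash
python3 d.py 0.454 -0.165 0.182; python3 -c "
from h import *
a=ctrl.snapshot('scene')[:,:,::-1]
cv2.imwrite('pics/c4.png',cv2.resize(a[100:320,80:380],(780,572)))"
```

```text
clock 3.95 pos [ 0.4758 -0.079   0.182 ] ori [ 179.9963   -0.0009 -103.8124] F [ 1.3147  0.1375 -0.5248]
delta tool mm [88.7377  0.6485  0.0443] yangle 166.18757761964685
```

View pics/c4.png

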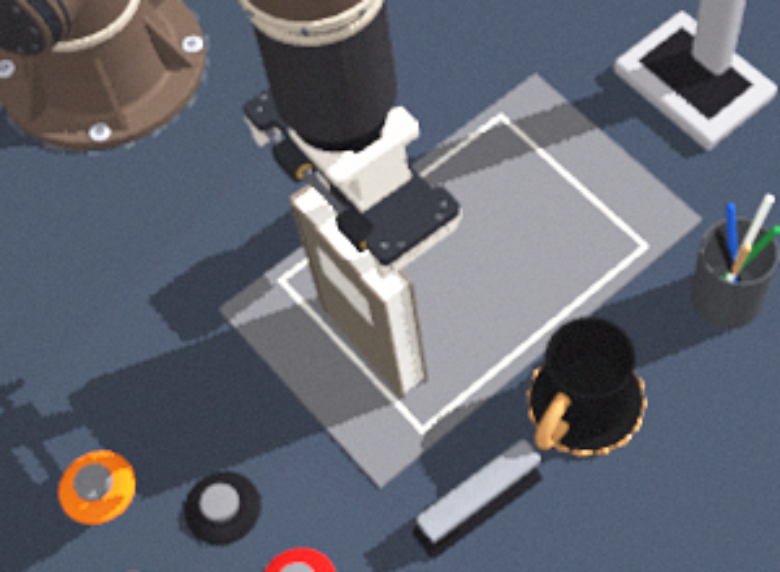

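The book still stands unmoved and the gripper appears above or past its top edge with no force, so the fingertips may have gone over it. I'll check with an enlarged view and projected points.

```bash
python3 - <<'E'
from h import *
ob=ctrl.get_obs();t=np.array(ob["tool_pos"])
y=np.array([-.971,.239,0])
ims=[]
for n,(r0,c0) in(("scene",(150,170)),("top",(170,230))):
    a=np.ascontiguousarray(ctrl.snapshot(n)[:,:,::-1]); k=4
    c=cv2.resize(a[r0:r0+130,c0:c0+100],(400,520),interpolation=cv2.INTER_CUBIC)
    for P,col in((t,(0,0,255)),(t+.035*y,(0,255,0)),(t-.035*y,(255,0,0)),(t+[0,0,.066],(255,0,255))):
        u,v=proj(n,P); cv2.circle(c,(int((u-c0)*k),int((v-r0)*k)),3,col,-1); print(n,u,v)
    ims.append(c)
cv2.imwrite("pics/c5.png",np.hstack(ims)); print(ob["opening"],ctrl.hold_point_z)
E
```

```text
scene 220.73698381226478 194.09125213489196
scene 211.72141279937327 184.25489781843356
scene 229.95033374887183 204.14339129373153
scene 217.6279551745971 179.1194265627822
top 308.5444890989304 249.24719914520784
top 305.0772158701078 263.7350110570261
top 311.96781559866145 234.94301624189234
top 311.58076686807993 246.7511348191163
0.05002612337505476 0.0188
```

View pics/c5.png

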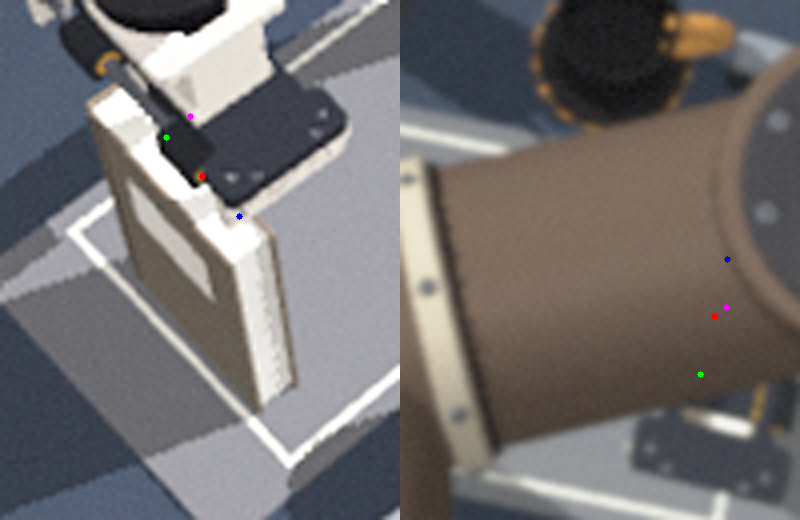

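The fingers passed over the book: the open tips ride higher than the shut TCP, and the book has not moved. I'll retreat the way I came, shut the fingers so the TCP is true, and go lower.

Emit:
{"api": "apply_moves", "payload": {"deltas": [{"fingers": 50,"delta_pos": [10,0,0],"angular": [0,0,0]},{"fingers": 50,"delta_pos": [25,0,0],"angular": [0,0,0]},{"fingers": 50,"delta_pos": [45,0,0],"angular": [0,0,0]},{"fingers": 50,"delta_pos": [65,0,0],"angular": [0,0,0]},{"fingers": 50,"delta_pos": [82,0,0],"angular": [0,0,0]},{"fingers": 50,"delta_pos": [95,0,0],"angular": [0,0,0]},{"fingers": 0,"delta_pos": [100,0,0],"angular": [0,0,0]},{"fingers": 0,"delta_pos": [100,0,5],"angular": [0,0,0]},{"fingers": 0,"delta_pos": [100,0,7],"angular": [0,0,0]},{"fingers": 0,"delta_pos": [100,0,7],"angular": [0,0,0]}]}}

```text
clock: 5.1
tool_pos: [0.4518, -0.1755, 0.1745]
orientation: [179.9, -0.0, -103.8]
force: [-0.5, -0.5, -0.0]
opening: 0.0237
gripper_force: 0.0
```

```bash
python3 d.py 0.468 -0.107 0.175; python3 - <<'E'
from h import *
ob=ctrl.get_obs();t=np.array(ob["tool_pos"]);print(ob["opening"])
a=np.ascontiguousarray(ctrl.snapshot("scene")[:,:,::-1]); k=5;r0,c0=150,140
cv2.imwrite("pics/s6.png",a)
c=cv2.resize(a[r0:r0+110,c0:c0+150],(750,550),interpolation=cv2.INTER_CUBIC)
for P,col in((t,(0,0,255)),(t+[0,0,.066],(255,0,255))):
    u,v=proj("scene",P); cv2.circle(c,(int((u-c0)*k),int((v-r0)*k)),3,col,-1)
cv2.imwrite("pics/c6.png",c)
E
```

```text
clock 5.1 pos [ 0.4518 -0.1755  0.1745] ori [ 179.9481   -0.0056 -103.7762] F [-0.52   -0.4745 -0.0317]
delta tool mm [-70.4166   0.6176  -0.4941] yangle 166.22383477095792
0.023719575024356288
```

View pics/c6.png

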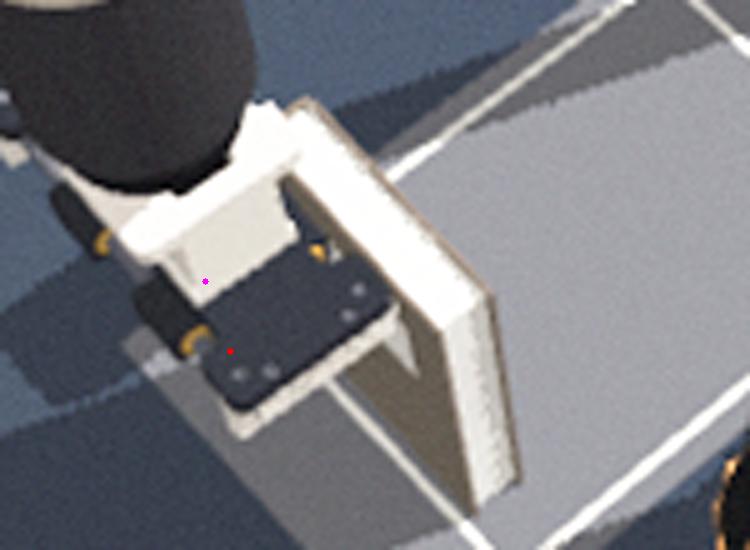

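The book is unmoved and the gripper is back in front of it, with the fingers hidden under the body. Next: shut fully, lower to about 0.165, push again.

Emit:
{"api": "apply_moves", "payload": {"deltas": [{"fingers": 0,"delta_pos": [0,0,4],"angular": [0,0,0]},{"fingers": 0,"delta_pos": [0,0,8],"angular": [0,0,0]},{"fingers": 0,"delta_pos": [-4,0,10],"angular": [0,0,0]},{"fingers": 0,"delta_pos": [-12,0,10],"angular": [0,0,0]},{"fingers": 0,"delta_pos": [-22,0,10],"angular": [0,0,0]},{"fingers": 0,"delta_pos": [-32,0,10],"angular": [0,0,0]},{"fingers": 0,"delta_pos": [-40,0,10],"angular": [0,0,0]},{"fingers": 0,"delta_pos": [-46,0,10],"angular": [0,0,0]},{"fingers": 0,"delta_pos": [-52,0,10],"angular": [0,0,0]},{"fingers": 0,"delta_pos": [-57,0,10],"angular": [0,0,0]}]}}

```text
clock: 6.15
tool_pos: [0.4658, -0.1201, 0.1651]
orientation: [-180.0, 0.0, -103.8]
force: [0.5, -0.0, 0.1]
opening: 0.0003
gripper_force: 0.0
```

Emit:
{"api": "apply_moves", "payload": {"deltas": [{"fingers": 0,"delta_pos": [-4,0,0],"angular": [0,0,0]},{"fingers": 0,"delta_pos": [-8,0,0],"angular": [0,0,0]},{"fingers": 0,"delta_pos": [-12,0,0],"angular": [0,0,0]},{"fingers": 0,"delta_pos": [-16,0,0],"angular": [0,0,0]},{"fingers": 0,"delta_pos": [-19,0,0],"angular": [0,0,0]},{"fingers": 0,"delta_pos": [-20,0,0],"angular": [0,0,0]}]}}

```text
clock: 6.75
tool_pos: [0.4705, -0.101, 0.165]
orientation: [180.0, 0.0, -103.8]
force: [-0.4, -0.3, -0.1]
opening: 0.0007
gripper_force: 0.0
```

```bash
python3 d.py 0.468 -0.107 0.165; python3 - <<'E'
from h import *
a=ctrl.snapshot("scene")[:,:,::-1]; b=cv2.imread("pics/scene0.png"); print(ctrl.get_obs()["opening"])
cv2.imwrite("pics/c7.png",np.hstack([cv2.resize(i[150:290,160:260],(400,560),interpolation=cv2.INTER_CUBIC) for i in(b,a)]))
E
```

```text
clock 6.75 pos [ 0.4705 -0.101   0.165 ] ori [ 179.9992    0.0013 -103.7957] F [-0.3712 -0.327  -0.1114]
delta tool mm [6.4586 0.9531 0.0385] yangle 166.20430553873314
0.00018700626401895292
```

View pics/c7.png

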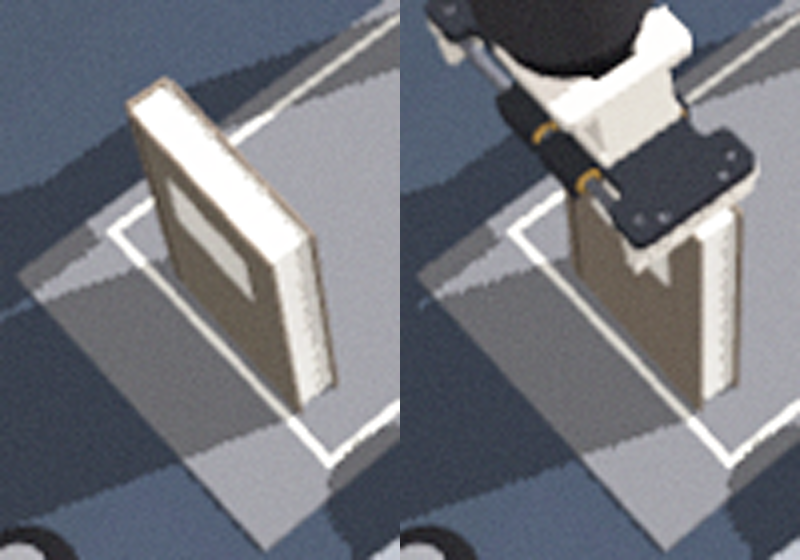

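The book is now tilting: the page-edge top moved from (275,262) to (297,237) in the crop while the foot stayed put. Continue the push until it falls.

Emit:
{"api": "apply_moves", "payload": {"deltas": [{"fingers": 0,"delta_pos": [-4,0,0],"angular": [0,0,0]},{"fingers": 0,"delta_pos": [-8,0,0],"angular": [0,0,0]},{"fingers": 0,"delta_pos": [-12,0,0],"angular": [0,0,0]},{"fingers": 0,"delta_pos": [-15,0,0],"angular": [0,0,0]},{"fingers": 0,"delta_pos": [-18,0,0],"angular": [0,0,0]},{"fingers": 0,"delta_pos": [-20,0,0],"angular": [0,0,0]},{"fingers": 0,"delta_pos": [-20,0,0],"angular": [0,0,0]},{"fingers": 0,"delta_pos": [-20,0,0],"angular": [0,0,0]},{"fingers": 0,"delta_pos": [-20,0,0],"angular": [0,0,0]},{"fingers": 0,"delta_pos": [-20,0,0],"angular": [0,0,0]}]}}

```text
clock: 7.8
tool_pos: [0.4751, -0.0819, 0.1651]
orientation: [180.0, -0.0, -103.8]
force: [-0.9, -0.3, -0.1]
opening: -0.0
gripper_force: 0.0
```

```bash
python3 d.py 0.4650 -0.3120 0.165; python3 - <<'E'
from h import *
# does the standing book still fill its old label spot?
a=ctrl.snapshot("scene"); b=cv2.imread("pics/scene0.png")[:,:,::-1]
for u,v in((215,235),(233,245),(238,235),(225,228)): print((u,v),b[v,u],a[v,u])
m=(a.astype(int)[...,0]-a[...,2]>12)&(a[...,0]>90); m[:, :150]=0; m[:150]=0; m[280:]=0; m[:,300:]=0
ys,xs=np.nonzero(m); print(m.sum(),xs.min(),xs.max(),ys.min(),ys.max())
E
```

```text
clock 7.8 pos [ 0.4751 -0.0819  0.1651] ori [ 179.9985   -0.0013 -103.8121] F [-0.9003 -0.2869 -0.099 ]
delta tool mm [225.8844 -45.1014   0.0573] yangle 166.18789643240993
(215, 235) [182 182 175] [250 250 246]
(233, 245) [142 128 119] [106 105 106]
(238, 235) [198 193 187] [126 115 103]
(225, 228) [105  96  84] [109 107 114]
3628 177 299 151 273
```

Emit:
{"api": "apply_moves", "payload": {"deltas": [{"fingers": 0,"delta_pos": [10,-2,0],"angular": [0,0,0]},{"fingers": 0,"delta_pos": [30,-6,0],"angular": [0,0,0]},{"fingers": 0,"delta_pos": [58,-12,0],"angular": [0,0,0]},{"fingers": 0,"delta_pos": [90,-18,0],"angular": [0,0,0]},{"fingers": 0,"delta_pos": [122,-24,0],"angular": [0,0,0]},{"fingers": 0,"delta_pos": [154,-31,0],"angular": [0,0,0]},{"fingers": 0,"delta_pos": [184,-37,0],"angular": [0,0,0]},{"fingers": 0,"delta_pos": [208,-42,0],"angular": [0,0,0]},{"fingers": 0,"delta_pos": [221,-44,0],"angular": [0,0,0]},{"fingers": 0,"delta_pos": [226,-45,0],"angular": [0,0,0]}]}}

```text
clock: 8.85
tool_pos: [0.4643, -0.3134, 0.1647]
orientation: [180.0, -0.0, -103.9]
force: [1.1, 0.8, 0.7]
opening: 0.0005
gripper_force: 0.0
```

```bash
python3 d.py 0.4650 -0.3120 0.165; python3 - <<'E'
from h import *
a=ctrl.snapshot("scene")[:,:,::-1]; b=ctrl.snapshot("top")[:,:,::-1]
cv2.imwrite("pics/s8.png",a);cv2.imwrite("pics/t8.png",b)
cv2.imwrite("pics/c8.png",np.hstack([cv2.resize(a[120:280,150:350],(400,320)),cv2.resize(b[180:308,180:340],(400,320))]))
E
```

```text
clock 8.85 pos [ 0.4643 -0.3134  0.1647] ori [ 179.9598   -0.0005 -103.9064] F [1.1293 0.7996 0.7048]
delta tool mm [-1.4777 -0.3205 -0.3135] yangle 166.09359067988757
```

View pics/c8.png

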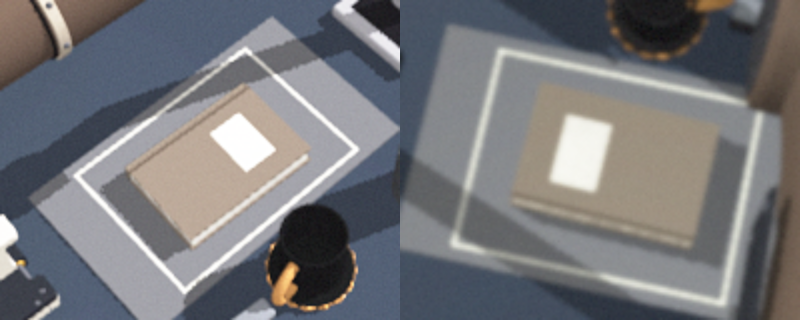

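The book lies flat, cover up, well inside the frame in both views. Now descend to the button.

Emit:
{"api": "apply_moves", "payload": {"deltas": [{"fingers": 0,"delta_pos": [0,0,12],"angular": [0,0,0]},{"fingers": 0,"delta_pos": [0,0,34],"angular": [0,0,0]},{"fingers": 0,"delta_pos": [0,0,60],"angular": [0,0,0]},{"fingers": 0,"delta_pos": [0,0,86],"angular": [0,0,0]},{"fingers": 0,"delta_pos": [0,0,108],"angular": [0,0,0]},{"fingers": 0,"delta_pos": [0,0,124],"angular": [0,0,0]},{"fingers": 0,"delta_pos": [0,0,134],"angular": [0,0,0]},{"fingers": 0,"delta_pos": [0,0,138],"angular": [0,0,0]},{"fingers": 0,"delta_pos": [0,0,140],"angular": [0,0,0]},{"fingers": 0,"delta_pos": [0,0,140],"angular": [0,0,0]}]}}

```text
clock: 9.95
tool_pos: [0.4653, -0.3119, 0.0254]
orientation: [-180.0, -0.0, -103.8]
force: [0.6, -0.3, -0.7]
opening: 0.0003
gripper_force: 0.0
```

Emit:
{"api": "apply_moves", "payload": {"deltas": [{"fingers": 0,"delta_pos": [0,0,3],"angular": [0,0,0]},{"fingers": 0,"delta_pos": [0,0,6],"angular": [0,0,0]},{"fingers": 0,"delta_pos": [0,0,9],"angular": [0,0,0]},{"fingers": 0,"delta_pos": [0,0,11],"angular": [0,0,0]},{"fingers": 0,"delta_pos": [0,0,12],"angular": [0,0,0]},{"fingers": 0,"delta_pos": [0,0,12],"angular": [0,0,0]}]}}

```text
clock: 10.55
tool_pos: [0.4648, -0.312, 0.0129]
orientation: [180.0, -0.0, -103.8]
force: [-0.4, -0.9, -0.7]
opening: 0.0003
gripper_force: 0.0
```

No force yet, consistent with the tips being higher than reported. Creep down while watching the force.

Emit:
{"api": "apply_moves", "payload": {"deltas": [{"fingers": 0,"delta_pos": [0,0,1.5],"angular": [0,0,0]},{"fingers": 0,"delta_pos": [0,0,3],"angular": [0,0,0]},{"fingers": 0,"delta_pos": [0,0,3],"angular": [0,0,0]}]}}

```text
clock: 10.85
tool_pos: [0.4648, -0.3119, 0.0098]
orientation: [180.0, 0.0, -103.8]
force: [-0.6, 0.4, -0.2]
opening: 0.0003
gripper_force: 0.0
```

Emit:
{"api": "apply_moves", "payload": {"deltas": [{"fingers": 0,"delta_pos": [0,0,1.5],"angular": [0,0,0]},{"fingers": 0,"delta_pos": [0,0,3],"angular": [0,0,0]},{"fingers": 0,"delta_pos": [0,0,3],"angular": [0,0,0]}]}}

```text
clock: 11.15
tool_pos: [0.4648, -0.3119, 0.0068]
orientation: [180.0, 0.0, -103.8]
force: [0.0, 0.0, -0.6]
opening: -0.0001
gripper_force: 0.0
```

Emit:
{"api": "apply_moves", "payload": {"deltas": [{"fingers": 0,"delta_pos": [0,0,1.5],"angular": [0,0,0]},{"fingers": 0,"delta_pos": [0,0,3],"angular": [0,0,0]},{"fingers": 0,"delta_pos": [0,0,3],"angular": [0,0,0]}]}}

```text
clock: 11.45
tool_pos: [0.4648, -0.312, 0.0038]
orientation: [180.0, 0.0, -103.8]
force: [-0.2, -0.1, -0.2]
opening: 0.0007
gripper_force: 0.0
```

```bash
python3 - <<'E'
from h import *
ob=ctrl.get_obs(); t=np.array(ob["tool_pos"])
a=ctrl.snapshot("scene"); b=cv2.imread("pics/scene0.png")[:,:,::-1]
print(ob["force"],proj("scene",t),proj("scene",t+[0,0,.066]))
# grey map around the button: before / now
for im in(b,a): print(cv2.cvtColor(np.ascontiguousarray(im),cv2.COLOR_RGB2GRAY)[278:312:2,146:188:2])
E
```

```text
[-0.23594736 -0.12986431 -0.15440614] (np.float64(164.9630816276681), np.float64(294.97050810164)) (np.float64(159.39792935708024), np.float64(285.6153531729981))
[[ 63  64  65  60  64  66  61  61  65  62  69  62  66  82  94  94  94  93
   93  94  94]
 [ 65  66  61  64  65  68  60  64  62  74  80  92  97 101  97  92 100  97
   95  96 103]
 [ 63  66  62  63  59  65  67  60  53  37  37  36  54  70  95  93  96  96
   98  98  96]
 [ 66  64  60  63  85  73  42  41  41  38  39  38  45  45  45  86  94  95
   97  96  93]
 [ 64  63  86  84  91  30  32  52 140 157 145  90  39  42  45  51  86  95
   99  93 100]
 [ 87  93  96  93  34  41  61 182 180 180 182 186 127  41  44  43  61  97
   97  94  98]
 [ 90  99  96  38  37  33 167 174 175 177 178 185 180  33  39  48  50  84
   93  97  94]
 [ 95  90  80  26  39  61 179 174 177 176 183 177 185  47  46  49  48  81
   96 103  97]
 [ 95  97  56  28  28  62 178 176 175 178 182 182 188  44  41  46  48  77
   99  91  97]
 [ 95  89  53  26  29  37 163 177 176 181 181 184 136  38  46  46  52  82
   96 100 101]
 [ 97  90  58  26  26  27  64 154 178 175 169 1
[... 1390 characters left out ...]
4 142  93 166  57  68  66  65  63  63  62  67  65  66  66  62
   62  57  63]
 [ 68  73  83 118  88  64  61  67  63  61  68  65  66  65  66  63  61  66
   94 127  63]
 [ 64  62  39  32  81  90  57  60  67  63  64  60  67  66  65  64  62  60
   63  54  88]
 [ 65  66  60  39  30  93  82  62  61  63  61  62  61  63  61  61  64  64
   49 140 223]
 [ 61  62  65  62  28  48  83  64  62  67  63  65  63  67  62  64  65  51
  197 193  88]
 [ 63  63  68  77  62  37  68  64  63  62  69  66  62  62  68  55  78 203
  173  86  97]
 [ 59  87  96  93  93  60  67  64  62  69  61  81  82  60  47 131 223 119
   96  96  97]
 [ 95  96 101  94  95  97  59  64  86 125  63 106 102  64 174 201 102  94
   97 100  95]]
```

Emit:
{"api": "apply_moves", "payload": {"deltas": [{"fingers": 0,"delta_pos": [0,0,1.5],"angular": [0,0,0]},{"fingers": 0,"delta_pos": [0,0,3],"angular": [0,0,0]},{"fingers": 0,"delta_pos": [0,0,3],"angular": [0,0,0]}]}}

```text
clock: 11.8
tool_pos: [0.4648, -0.3119, 0.0008]
orientation: [180.0, 0.0, -103.8]
force: [0.5, -0.5, -0.1]
opening: 0.0001
gripper_force: 0.0
```

Emit:
{"api": "apply_moves", "payload": {"deltas": [{"fingers": 0,"delta_pos": [0,0,1.5],"angular": [0,0,0]},{"fingers": 0,"delta_pos": [0,0,2],"angular": [0,0,0]},{"fingers": 0,"delta_pos": [0,0,2],"angular": [0,0,0]}]}}

```text
clock: 12.1
tool_pos: [0.4649, -0.312, -0.001]
orientation: [180.0, 0.0, -103.8]
force: [0.5, 1.5, -0.3]
opening: 0.0004
gripper_force: 0.0
```

The reported TCP is below the desk with no contact, so it has a height offset of more than 19 mm. The book pass-over bounds the offset at 26–43 mm. I'll keep creeping in 2–3 mm steps.

Emit:
{"api": "apply_moves", "payload": {"deltas": [{"fingers": 0,"delta_pos": [0,0,1.5],"angular": [0,0,0]},{"fingers": 0,"delta_pos": [0,0,3],"angular": [0,0,0]},{"fingers": 0,"delta_pos": [0,0,3],"angular": [0,0,0]}]}}

```text
clock: 12.4
tool_pos: [0.4647, -0.3119, -0.0042]
orientation: [180.0, 0.0, -103.8]
force: [-0.5, -0.9, 1.0]
opening: 0.0005
gripper_force: 0.0
```

Emit:
{"api": "apply_moves", "payload": {"deltas": [{"fingers": 0,"delta_pos": [0,0,1.5],"angular": [0,0,0]},{"fingers": 0,"delta_pos": [0,0,2],"angular": [0,0,0]},{"fingers": 0,"delta_pos": [0,0,2],"angular": [0,0,0]}]}}

```text
clock: 12.7
tool_pos: [0.4649, -0.312, -0.0061]
orientation: [180.0, 0.0, -103.8]
force: [0.2, 0.4, 0.8]
opening: 0.0005
gripper_force: 0.0
```

Emit:
{"api": "apply_moves", "payload": {"deltas": [{"fingers": 0,"delta_pos": [0,0,1.5],"angular": [0,0,0]},{"fingers": 0,"delta_pos": [0,0,2],"angular": [0,0,0]},{"fingers": 0,"delta_pos": [0,0,2],"angular": [0,0,0]}]}}

```text
clock: 13.0
tool_pos: [0.4648, -0.3119, -0.0081]
orientation: [180.0, 0.0, -103.8]
force: [0.1, 0.4, -0.1]
opening: 0.0006
gripper_force: 0.0
```

Emit:
{"api": "apply_moves", "payload": {"deltas": [{"fingers": 0,"delta_pos": [0,0,1.5],"angular": [0,0,0]},{"fingers": 0,"delta_pos": [0,0,2],"angular": [0,0,0]},{"fingers": 0,"delta_pos": [0,0,2],"angular": [0,0,0]}]}}

```text
clock: 13.3
tool_pos: [0.4649, -0.312, -0.0101]
orientation: [180.0, 0.0, -103.8]
force: [0.1, 0.4, -0.1]
opening: 0.0006
gripper_force: 0.0
```

Emit:
{"api": "apply_moves", "payload": {"deltas": [{"fingers": 0,"delta_pos": [0,0,1.5],"angular": [0,0,0]},{"fingers": 0,"delta_pos": [0,0,2],"angular": [0,0,0]},{"fingers": 0,"delta_pos": [0,0,2],"angular": [0,0,0]}]}}

```text
clock: 13.6
tool_pos: [0.4649, -0.312, -0.0121]
orientation: [180.0, 0.0, -103.8]
force: [-0.0, -0.2, -0.4]
opening: 0.0003
gripper_force: 0.0
```

Emit:
{"api": "apply_moves", "payload": {"deltas": [{"fingers": 0,"delta_pos": [0,0,1.5],"angular": [0,0,0]},{"fingers": 0,"delta_pos": [0,0,2],"angular": [0,0,0]},{"fingers": 0,"delta_pos": [0,0,2],"angular": [0,0,0]}]}}

```text
clock: 13.9
tool_pos: [0.4651, -0.3121, -0.0138]
orientation: [-180.0, -0.0, -103.8]
force: [0.2, -0.2, 1.9]
opening: 0.0006
gripper_force: 0.9
```

Contact begins (1.9 N at -0.0138). Press on through the 6 mm stroke.

Emit:
{"api": "apply_moves", "payload": {"deltas": [{"fingers": 0,"delta_pos": [0,0,1.5],"angular": [0,0,0]},{"fingers": 0,"delta_pos": [0,0,3],"angular": [0,0,0]},{"fingers": 0,"delta_pos": [0,0,4],"angular": [0,0,0]},{"fingers": 0,"delta_pos": [0,0,4],"angular": [0,0,0]}]}}

```text
clock: 14.3
tool_pos: [0.4651, -0.3121, -0.0179]
orientation: [-180.0, -0.0, -103.8]
force: [0.1, 0.5, 3.6]
opening: 0.0005
gripper_force: 2.0
```

Emit:
{"api": "apply_moves", "payload": {"deltas": [{"fingers": 0,"delta_pos": [0,0,1],"angular": [0,0,0]},{"fingers": 0,"delta_pos": [0,0,2],"angular": [0,0,0]},{"fingers": 0,"delta_pos": [0,0,2.5],"angular": [0,0,0]},{"fingers": 0,"delta_pos": [0,0,2.5],"angular": [0,0,0]}]}}

```text
clock: 14.7
tool_pos: [0.4652, -0.3121, -0.0194]
orientation: [-180.0, -0.0, -103.8]
force: [-2.6, 3.6, 15.0]
opening: 0.0003
gripper_force: 7.3
```

Force jumped to 15 N at the hard stop, so the button is fully down. Lift off clear.

Emit:
{"api": "apply_moves", "payload": {"deltas": [{"fingers": 0,"delta_pos": [0,0,-4],"angular": [0,0,0]},{"fingers": 0,"delta_pos": [0,0,-14],"angular": [0,0,0]},{"fingers": 0,"delta_pos": [0,0,-30],"angular": [0,0,0]},{"fingers": 0,"delta_pos": [0,0,-55],"angular": [0,0,0]},{"fingers": 0,"delta_pos": [0,0,-80],"angular": [0,0,0]},{"fingers": 0,"delta_pos": [0,0,-100],"angular": [0,0,0]},{"fingers": 0,"delta_pos": [0,0,-112],"angular": [0,0,0]},{"fingers": 0,"delta_pos": [0,0,-118],"angular": [0,0,0]},{"fingers": 0,"delta_pos": [0,0,-120],"angular": [0,0,0]},{"fingers": 0,"delta_pos": [0,0,-120],"angular": [0,0,0]}]}}

```text
clock: 15.7
tool_pos: [0.4645, -0.3118, 0.0989]
orientation: [179.9, 0.0, -103.8]
force: [-1.4, -0.1, -0.4]
opening: 0.0004
gripper_force: 0.0
```

```bash
python3 - <<'E'
from h import *
o=ctrl.get_obs(); print(o["clock"],o["tool_pos"],o["force"])
a=ctrl.snapshot("scene")[:,:,::-1].astype(int); b=cv2.imread("pics/s8.png").astype(int)
d=abs(a-b).max(2)[120:280,190:400]; print("changed px around book/mug:",(d>40).sum())
print(ctrl.close_job())
E
```

```text
15.7 [ 0.46451307 -0.31179205  0.09889553] [-1.39689602 -0.05371936 -0.43859551]
changed px around book/mug: 1172
the job is handed in; nothing more can be done
None
```

The job is handed in at 15.7 s, with no verdict returned: the book fell flat, front cover up and inside the frame, then I pressed the black button to its hard stop (15 N) and let it go. The last image check, meant to show nothing had shifted, found 1172 changed pixels around the book and mug; I didn't look into these before handing in, though the arm or its shadow may explain them.

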